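Stand up the knocked-over paint pot and nest it loosely

ROBOT

A 7-joint arm with a two-finger parallel gripper is mounted at the origin on the work surface. World frame = base frame: x ahead of the robot, y to its left, z up, the work surface at z = 0. Lengths are in mm, angles in rad, forces in N, time in s.
With the tool pointing down it reaches from about 400 to 850 mm from the base axis. Payload 4.5 kg.
Tool frame: the origin (TCP) lies midway between the tips of the shut fingers; the grasp point (between the pads) lies 19 mm behind it; z points along the fingers, y is the line along which they close (so a half turn about z gives the same grasp; the last joint's range is limited). The gripper opens to 88 mm and grips with 3 to 60 N. Pads are 18 mm wide; open, the fingers measure 123 mm over their backs; the gripper's body (75 mm by 187 mm) begins 45 mm behind the grasp point.
Start: joints at [1.144, 0.689, -0.195, 1.565, 0.157, 0.902, -0.215], TCP at [277.946, -559.821, 238.743] pointing down, gripper open.
Joint ranges: [-3.01, 3.01], [-0.46, 2.08], [-1.47, 1.51], [0.13, 2.56], [-1, 4.14], [0.04, 2.09], [-2.66, 2.66]. Speed limits (rad/s): [2.57, 2.57, 3.14, 3.14, 3.14, 3.14, 3.14].

INTERFACE

Orientations are given as [roll, pitch, yaw] about the fixed x, y, z axes, in that order (R = Rz(yaw) Ry(pitch) Rx(roll)).
In Python, from workcell import sense, grab_frame, camera_model, hand_in gives the robot as it stands.
- The arm moves only by the shell command python3 -m inch 'ROWS'. ROWS is JSON, a list of rows, each an object of numbers: "ax", "ay", "az": the turn, a rotation vector about the tool's x, y, z normalised to -1 to 1, where 1 is pi/4 rad; "x", "y", "z": the shift along the tool's x, y, z normalised to -1 to 1, where 1 is 200 mm; "jaw": the opening, from 0 (shut) to 1 (fully open). In form: [{"ax": .., "ay": .., "az": .., "x": .., "y": .., "z": .., "jaw": ..}, ...]. A call has 1 to 12 rows; each row is the pose to reach, as a shift and turn from the pose commanded when the call began, along the tool's axes at that moment; what a row does not reach only later rows make up. A row lasts 1/10 s, in which the tool goes at most 50 mm and 8.59 degrees, less where a joint would pass 70% of its speed; a pose out of reach is approached as far as the arm can. A call with a number of a shift or a turn outside -1 to 1 is refused whole. A call with a gripper value outside its range is refused whole. The fingers move at their own pace and stop on an object; the grip force is fixed at half the most. Time passes only in rows, so rows that repeat a pose let the fingers close. It gives the time, the measured TCP pose, the force, the opening and the grip force at its end, in the units of the state.
- sense(): the state, without advancing time (a new reading comes with each control period).
- grab_frame(name): name is "side" or "top" or "wrist"; returns the picture (480x640x3 uint8, blue, green, red); there is no depth.
- camera_model(name): a dict with "fov_y" (degrees; the focal length in pixels is half the picture's height over the tangent of half this angle, whatever the lens; pixels are square), "cx", "cy" (the principal point, pixels), "distortion" ([k1, k2, p1, p2, k3] as OpenCV has them; the pictures are not rectified), "R" (3x3) and "t" (3): a world point X has camera coordinates R X + t; the wrist camera has in their place "hand_eye" (4x4, takes a point from camera to tool coordinates, whose origin is the TCP and whose axes are the flange's). Camera axes: x right, y down, z forward; pixel columns grow to the right and rows downward; lengths in mm; the calibration is good to about 2 mm. A picture is of the moment at which its call begins: read the wrist's pose just before it. camera_model takes no time and is no camera call.
- hand_in(): hands the job in; it is judged then, once.
The state is a dict: "clock": time; "joint_pos": joint angles; "dq": joint speeds; "joint_torque": joint torques, N m; "eef_pos": TCP position; "eef_rot": TCP orientation; "contact_force": force on the tool from outside, world axes, zero at the start; "ft_torque": the same for the moment, N m; "gripper_width": opening from 0.0 (shut) to 1.0 (fully open); "grip_force": force on a finger pad.
Only numpy, scipy, OpenCV 4.12 (cv2) and the standard library are available. Lean on these libraries where they do the work, as an engineer would, in place of code of your own. Each camera call takes 0.05 s, during which the arm holds its last target. There are 200 camera calls.

TASK

A tapered paint pot lies knocked over on the art table. Stand it upright on the bare table top and let go of it there, then take hold of it again and nest it into the identical tapered pot that is standing, gently, so that it hangs in there straight under its own weight and is not pressed in or jammed. Leave the standing pot about where it is and do not disturb the other things on the table.

Things in the scene. Friction and masses are not known exactly. Their poses are not given: they have to be found in the camera images.
- pot_center (a point): Knocked-over pot: plain white rigid plastic, open, round, tapered, 90 mm tall, outside diameter 60 mm at the mouth, 42 mm at the closed base, wall 4 mm, 60 g. Site on its axis half-way up (diameter 51 mm there); z points to the mouth. It starts lying on its side, mouth roughly to the robot's right, axis rising 5.7 degrees to the mouth, point 25.4 mm above the table (standing: 45 mm).
- mate_center (a point): Standing pot, identical in size and look to the fallen one (90 mm tall), about 90 g, loose, mouth up. Site on its axis half-way up; z up. When the other hangs loosely in it, the points are 42 to 46 mm apart in height and so are the rims; the radial gap is a tenth of the height still to go. Rough plastic: pushed in hard, or dropped in from 20 mm above that, it jams; let go 5 mm above, it settles.
- straight_center (a point): Bystander: white straight-sided pot, 68 mm diameter, 85 mm tall, standing, loose. Site half-way up its axis.
- small_center (a point): Bystander: small white tapered cup, 60 mm tall, mouth 42 mm, base 30 mm, standing, loose. Site half-way up its axis.
- marker_a_center (a point): Bystander: fat grey paint marker with black cap, 130 mm long, 18 mm thick, lying; does not roll. Site at its middle, x along it.
- marker_b_center (a point): Bystander: fat grey paint marker with dark cap, 130 mm long, 18 mm thick, lying; does not roll. Site at its middle, x along it.
- tin_center (a point): Bystander: flat closed metal tin lying flat, 90 mm diameter, 30 mm high. Site at its centre.
- paint_center (a point): Bystander: black paint bottle with white cap, 60 mm diameter, 150 mm tall, standing. Site half-way up its axis.
Mind the look-alikes: they are no part of the job. Leave any red look-alike of the part that bears pot_center alone.

How it is judged:
By the outcome, as a careful person would: the job done as asked, in the order asked, and still so for the second after the job is handed in, with the robot touching nothing.
It also fails if it takes over 58 s, if anything falls off the work surface, if the arm or the gripper's body presses on something with over 40 N, if the wrist force passes 120 N, or if a joint passes its speed limit or range.

## Working session

There is one attempt and no reset: what is moved stays moved. The work goes in short steps, Python scripts to look and compute and a shell command to move; the robot and the scene stay as the last step left them, time stands still between calls to the robot, and variables do not carry over. Pictures are saved under pics/ and viewed, at most 10 in all, crops included, and the job is handed in when it is done.

```bash
mkdir -p pics
python3 - <<'E'
from workcell import *
import cv2
for n in("top","side"):
    cv2.imwrite(f"pics/{n}0.png",grab_frame(n))
for n in("top","side","wrist"):
    print(n,camera_model(n))
s=sense();print(s)
E
```

```text
top {'fov_y': 43.78216174846801, 'cx': 316.69149969803004, 'cy': 245.32148443797, 'distortion': array([-0.13468376,  0.        ,  0.        ,  0.        ,  0.        ]), 'R': array([[ 0.01967387, -0.99955953, -0.02221891],
       [-0.9930459 , -0.01695602, -0.11650039],
       [ 0.11607233,  0.02435641, -0.99294208]]), 't': array([ -27.57461993,  548.71034095, 1129.364331  ])}
side {'fov_y': 45.87577598077636, 'cx': 323.5616923169163, 'cy': 242.14327028379017, 'distortion': array([-0.09592371,  0.        ,  0.        ,  0.        ,  0.        ]), 'R': array([[-0.9558455 , -0.2935776 ,  0.01309895],
       [-0.17420255,  0.53015294, -0.82981404],
       [ 0.23667036, -0.79545588, -0.55788627]]), 't': array([ 519.66805274,  175.8142459 , 1178.23785584])}
wrist {'fov_y': 67.68156431280124, 'cx': 315.91587833484016, 'cy': 247.16997776974875, 'distortion': array([-0.00092385,  0.        ,  0.        ,  0.        ,  0.        ]), 'hand_eye': array([[-1.99268550e-04, -9.64543396e-01, -2.63924226e-01,
         6.76309253e+01],
       [ 9.99998209e-01,  3.04549172e-04, -1.86803270e-03,
      
[... 208 characters left out ...]
joint_pos': array([ 1.14379724,  0.68987364, -0.19453543,  1.56621435,  0.15733268,
        0.90247192, -0.21511361]), 'dq': array([ 0.00106105, -0.00131668,  0.00057175, -0.00272283,  0.00203819,
       -0.00021585,  0.00226699]), 'joint_torque': array([-3.05133144e-03, -5.28506792e+01, -1.27111696e+00, -1.53839046e+01,
       -5.24611725e-02,  2.05822762e-03,  2.91222943e-05]), 'eef_pos': array([ 277.63699721, -559.34310684,  238.01397702]), 'eef_rot': array([-3.14002541e+00,  1.28278446e-04,  4.60890847e-01]), 'contact_force': array([ 0.62768972, -0.26144138, -0.286025  ]), 'ft_torque': array([ 0.04064946, -0.01062828, -0.042434  ]), 'grip_force': 0.0, 'gripper_width': 1.0006267506781936}
```

View pics/top0.png

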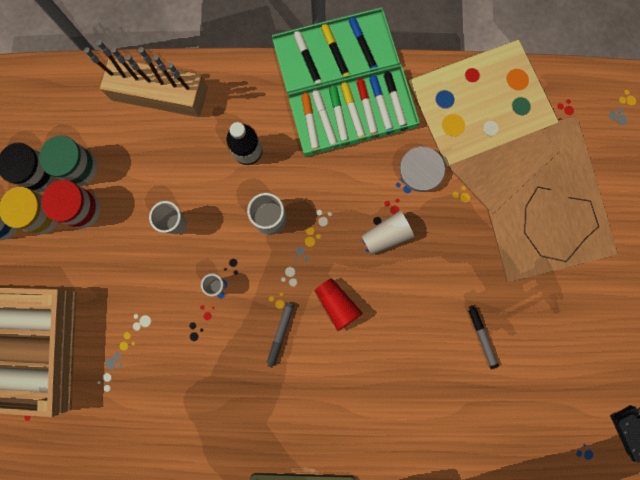

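View pics/side0.png

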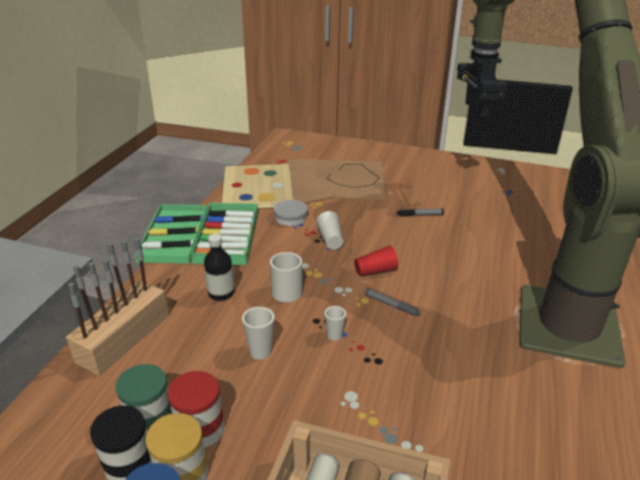

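The top view shows the fallen white pot at about (388,233), with its wider end (the mouth) to the right. The standing tapered mate is at (165,217) and the straight pot at (267,213). The side view confirms this: the mate is at (259,332) and tapers downward, while the pot at (286,277) is straight-sided.

```bash
cat > h.py <<'E'
import numpy as np,cv2
from workcell import *
from scipy.spatial.transform import Rotation as Ro
def K(c):
    f=240/np.tan(np.radians(c['fov_y'])/2); return np.array([[f,0,c['cx']],[0,f,c['cy']],[0,0,1]])
def ray(name,uv,pose=None):
    c=camera_model(name); p=cv2.undistortPoints(np.array(uv,float).reshape(-1,1,2),K(c),c['distortion']).reshape(-1,2)
    d=np.c_[p,np.ones(len(p))]
    if name=='wrist':
        H=c['hand_eye']; R=Ro.from_euler('xyz',pose['eef_rot']).as_matrix()
        return pose['eef_pos']+R@H[:3,3], d@(R@H[:3,:3]).T
    return -c['R'].T@c['t'], d@c['R']
def onz(name,uv,z,pose=None):
    o,d=ray(name,uv,pose); return o+d*((z-o[2])/d[:,2])[:,None]
def white(im,smax=45,vmin=110):
    h=cv2.cvtColor(im,cv2.COLOR_BGR2HSV); return ((h[...,1]<smax)&(h[...,2]>vmin)).astype(np.uint8)*255
def proj(name,P,pose=None):
    c=camera_model(name)
    if name=='wrist':
        H=c['hand_eye'];T=np.eye(4);T[:3,:3]=Ro.from_euler('xyz',pose['eef_rot']).as_matrix();T[:3,3]=pose['eef_pos'];M=np.linalg.inv(T@H);R,t=M[:3,:3],M[:3,3]
    else:R,t=c['R'],c['t']
    return cv2.projectPoints(np.array(P,float).reshape(-1,3),cv2.Rodrigues(R)[0],t,K(c),c['distortion'])[0].reshape(-1,2)
E
python3 - <<'E'
from h import *
im=cv2.imread('pics/top0.png')
for (n,x0,y0,x1,y1,z) in [('fallen',355,205,420,260,25),('mate',140,195,190,240,90),('straight',240,185,295,240,85),('small',195,265,235,305,60),('tin',390,140,455,195,30),('red',310,270,370,335,25)]:
    s=im[y0:y1,x0:x1]
    hs=cv2.cvtColor(s,cv2.COLOR_BGR2HSV)
    m=white(s,80,90) if n!='red' else ((hs[...,1]>190)&(hs[...,0]<4)|(hs[...,0]>175)).astype(np.uint8)*255
    m=cv2.morphologyEx(m,cv2.MORPH_OPEN,np.ones((3,3)))
    cs=cv2.findContours(m,cv2.RETR_EXTERNAL,cv2.CHAIN_APPROX_NONE)[0]
    c=max(cs,key=cv2.contourArea)+np.array([x0,y0])
    r=cv2.minAreaRect(c); e=cv2.fitEllipse(c)
    b=cv2.boxPoints(r)
    print(n,'rect',np.round(r[0],1),np.round(r[1],1),'ell',np.round(e[0],1),np.round(e[1],1),'area',cv2.contourArea(c),onz('top',[e[0]],z).round(1)[0], 'px mm',np.round(1130/597,2))
    if n in('fallen','red'):
        P=onz('top',c.reshape(-1,2),z)[:,:2]; r=cv2.minAreaRect(P.astype(np.float32)); print(r); 
        box=cv2.boxPoints(r); u=(box[1]-box[0]);v=box[2]-box[1]
        if np.linalg.norm(v)>np.linalg.norm(u):u=v
        u=u/np.linalg.norm(u); u=u if u[1]<0 else -u; w=np.array([-u[1],u[0]]);C=np.array(r[0])
        a=(P-C)@u; q=(P-C)@w
        for k in range(-45,50,10):
            s_=q[abs(a-k)<4]; print(k,(s_.max()-s_.min()).round(1),((s_.max()+s_.min())/2).round(1),end=' | ')
        print('axis',u,np.degrees(np.arctan2(u[1],u[0])))
cv2.imwrite('pics/crop.png',cv2.resize(im[120:320,130:470],None,fx=2.3,fy=2.3,interpolation=3))
E
```

```text
fallen rect [387.2 234.8] [28.3 48.9] ell [388.6 232.5] [27.8 56.6] area 1123.0 [ 577.5 -157.8   25. ] px mm 1.89
((573.1447143554688, -155.14096069335938), (55.64256286621094, 96.44853210449219), 32.05015563964844)
-45 39.6 5.3 | -35 41.3 4.4 | -25 43.0 3.9 | -15 45.1 3.3 | -5 47.8 2.9 | 5 50.5 2.6 | 15 51.9 1.5 | 25 53.9 0.9 | 35 55.6 0.0 | 45 53.0 1.0 | axis [ 0.5306614 -0.8475839] -57.94984
mate rect [168.4 214.8] [31.5 23.2] ell [165. 216.] [27.8 29.3] area 248.0 [593. 268.  90.] px mm 1.89
straight rect [268.  212.7] [30.4 39. ] ell [267.  212.3] [30.6 36.5] area 692.5 [603.5  75.5  85. ] px mm 1.89
small rect [215.6 283. ] [22.3 13.5] ell [214.8 283.8] [14.  21.9] area 159.5 [469.  173.7  60. ] px mm 1.89
tin rect [422. 168.] [42. 44.] ell [422.  168.2] [42.7 44.6] area 1494.5 [ 706.8 -223.3   30. ] px mm 1.89
red rect [336.5 302.3] [47.7 28.8] ell [337.8 305. ] [28.4 56. ] area 1122.5 [434.4 -60.4  25. ] px mm 1.89
((439.74847412109375, -57.925628662109375), (92.15807342529297, 55.65858459472656), 34.590843200683594)
-45 35.0 -2.6 | -35 40.9 -2.3 | -25 43.5 -1.5 | -15 45.1 -1.7 | -5 46.7 -0.9 | 5 49.4 -1.2 | 15 51.5 -0.1 | 25 53.1 -0.3 | 35 54.6 0.5 | 45 54.1 -0.8 | axis [-0.82322705 -0.56771225] -145.40915
```

View pics/crop.png

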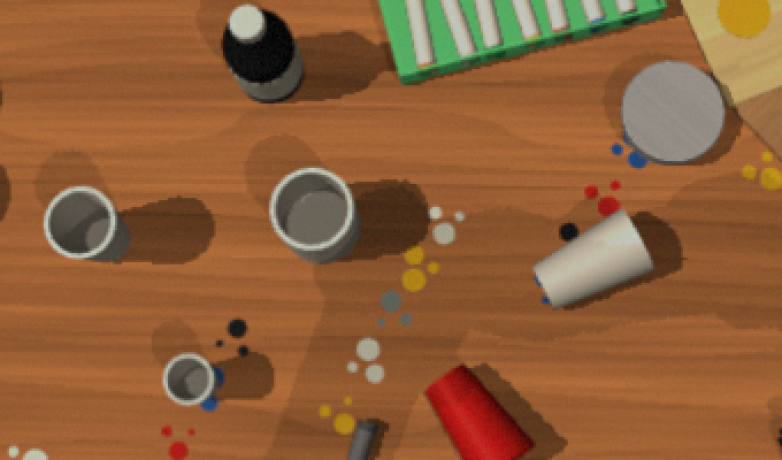

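```bash
cat >> h.py <<'E'
def Rt(az,tilt): # tool x along heading az (deg), tool tilted: z=-sin(t)m-cos(t)Z
    m=np.array([np.cos(np.radians(az)),np.sin(np.radians(az)),0]);Z=np.array([0,0,1.]);t=np.radians(tilt)
    x=np.cos(t)*m-np.sin(t)*Z; z=-np.sin(t)*m-np.cos(t)*Z
    return np.c_[x,np.cross(z,x),z]
def plan(p,R):
    s=sense(); Rc=Ro.from_euler('xyz',s['eef_rot']).as_matrix(); d=Rc.T@(np.array(p)-s['eef_pos'])/200
    r=Ro.from_matrix(Rc.T@R).as_rotvec()/(np.pi/4)
    print('xyz',d.round(4),'a',r.round(4),'mm',(np.linalg.norm(d)*200).round(1),'now',s['eef_pos'].round(1),s['clock'])
E
python3 -c "
from h import *
plan([602.6,-204.4,102],Rt(-61.7,30)); plan([602.6,-204.4,238],Rt(-61.7,0))"
```

```text
xyz [ 2.2447 -0.8658  0.6811] a [ 0.5101 -0.5271  1.9095] mm 500.1 now [ 277.6 -559.3  238. ] 0.1
xyz [ 2.2446e+00 -8.6690e-01  1.1000e-03] a [-1.5000e-03  1.7000e-03  1.9579e+00] mm 481.2 now [ 277.6 -559.3  238. ] 0.1
```

```bash
python3 -m inch '[{"x":0.25,"y":-0.1,"az":0.19,"jaw":1},{"x":0.5,"y":-0.2,"az":0.38,"jaw":1},{"x":0.75,"y":-0.3,"az":0.57,"jaw":1},{"x":1,"y":-0.4,"az":0.76,"jaw":1},{"x":1,"y":-0.4,"az":0.96,"jaw":1},{"x":1,"y":-0.4,"az":0.96,"jaw":1}]'; python3 -c "
from h import *
plan([602.6,-204.4,102],Rt(-61.7,30)); plan([602.6,-204.4,238],Rt(-61.7,0))"
```

```text
xyz [ 2.2447 -0.8658  0.6811] a [ 0.5101 -0.5271  1.9095] mm 500.1 now [ 277.6 -559.3  238. ] 0.1
xyz [ 2.2446e+00 -8.6690e-01  1.1000e-03] a [-1.5000e-03  1.7000e-03  1.9579e+00] mm 481.2 now [ 277.6 -559.3  238. ] 0.1validation failed for argument at $[0]...
```

```bash
python3 -m inch '[{"ax":0,"ay":0,"az":0.19,"x":0.25,"y":-0.1,"z":0,"jaw":1},{"ax":0,"ay":0,"az":0.38,"x":0.5,"y":-0.2,"z":0,"jaw":1},{"ax":0,"ay":0,"az":0.57,"x":0.75,"y":-0.3,"z":0,"jaw":1},{"ax":0,"ay":0,"az":0.76,"x":1,"y":-0.4,"z":0,"jaw":1},{"ax":0,"ay":0,"az":0.96,"x":1,"y":-0.4,"z":0,"jaw":1},{"ax":0,"ay":0,"az":0.96,"x":1,"y":-0.4,"z":0,"jaw":1}]'; python3 -c "
from h import *
plan([602.6,-204.4,102],Rt(-61.7,30)); plan([602.6,-204.4,238],Rt(-61.7,0))"
```

```text
clock: 0.7
eef_pos: [424.3, -395.7, 238.3]
eef_rot: [-3.14, 0.0, -0.287]
contact_force: [0.3, -0.1, -0.3]
gripper_width: 1.0
grip_force: 0.0
xyz [ 0.5842 -1.1685  0.6838] a [ 0.261  -0.6303  0.9826] mm 294.9 now [ 424.3 -395.7  238.3] 0.7
xyz [ 0.5841 -1.1697  0.0038] a [-2.2000e-03  1.0000e-03  1.0057e+00] mm 261.5 now [ 424.3 -395.7  238.3] 0.7
```

```bash
python3 -m inch '[{"ax":0.05,"ay":-0.12,"az":0.19,"x":0.1,"y":-0.2,"z":0,"jaw":1},{"ax":0.1,"ay":-0.25,"az":0.38,"x":0.2,"y":-0.4,"z":0,"jaw":1},{"ax":0.16,"ay":-0.38,"az":0.57,"x":0.3,"y":-0.6,"z":0.1,"jaw":1},{"ax":0.21,"ay":-0.5,"az":0.76,"x":0.4,"y":-0.8,"z":0.2,"jaw":1},{"ax":0.26,"ay":-0.63,"az":0.98,"x":0.5,"y":-1,"z":0.3,"jaw":1},{"ax":0.26,"ay":-0.63,"az":0.98,"x":0.5,"y":-1,"z":0.3,"jaw":1},{"ax":0.26,"ay":-0.63,"az":0.98,"x":0.5,"y":-1,"z":0.3,"jaw":1}]'
python3 - <<'E'
from h import *
plan([602.6,-204.4,102],Rt(-61.7,30))
s=sense();im=grab_frame('wrist');cv2.imwrite('pics/w1.png',im);np.save('w1.npy',np.r_[s['eef_pos'],s['eef_rot']])
E
```

```text
clock: 1.4
eef_pos: [573.2, -239.6, 175.9]
eef_rot: [3.136, 0.524, -1.086]
contact_force: [-0.9, -1.4, -0.0]
gripper_width: 1.0
grip_force: 0.0
xyz [ 0.1094 -0.2141  0.3625] a [ 0.0021  0.0003 -0.0098] mm 87.0 now [ 573.2 -239.6  175.9] 1.4
```

View pics/w1.png

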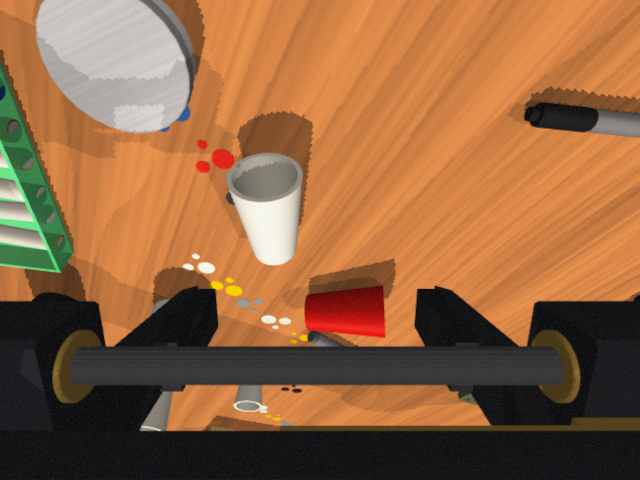

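The wrist view shows the fallen pot with its open mouth centred near (265,177) and its base near (275,255). The red one is well clear at (345,312).

Run:
```python
from h import *
a=np.load('w1.npy');p=dict(eef_pos=a[:3],eef_rot=a[3:])
M=onz('wrist',[[265,177]],29.9,p)[0];B=onz('wrist',[[275,254]],20.9,p)[0]
d=M-B;print(M,B,np.linalg.norm(d),np.degrees(np.arctan2(d[1],d[0])),(M+B)/2)
C=np.array([576.3,-155.5,25.4]);ax=np.array([.475*.995,-.8826*.995,.0993])
print(proj('wrist',[C+45*ax,C-45*ax,C],p))
```

```text
[ 593.57157778 -193.1710118    29.9       ] [ 548.02083383 -105.71505512   20.9       ] 99.01724411728902 -62.48760235954344 [ 570.7962058  -149.44303346   25.4       ]
[[261.17468168 173.24911726]
 [272.57335467 245.40249921]
 [267.50397003 213.31598178]]
```

```bash
python3 -c "
from h import *
plan([592,-187.5,72],Rt(-62,30));plan([576.6,-158.8,15.5],Rt(-62,30))"
```

```text
xyz [ 0.0944 -0.2132  0.5485] a [ 0.0042 -0.0023 -0.0065] mm 119.2 now [ 572.7 -241.   176.7] 1.45
xyz [ 0.094  -0.2136  0.8746] a [ 0.0042 -0.0023 -0.0065] mm 181.0 now [ 572.7 -241.   176.7] 1.45
```

```bash
python3 -m inch '[{"ax":0,"ay":0,"az":0,"x":0.094,"y":-0.213,"z":0.1,"jaw":1},{"ax":0,"ay":0,"az":0,"x":0.094,"y":-0.213,"z":0.3,"jaw":1},{"ax":0,"ay":0,"az":0,"x":0.094,"y":-0.213,"z":0.45,"jaw":1},{"ax":0,"ay":0,"az":0,"x":0.094,"y":-0.213,"z":0.54,"jaw":1},{"ax":0,"ay":0,"az":0,"x":0.094,"y":-0.213,"z":0.64,"jaw":1},{"ax":0,"ay":0,"az":0,"x":0.094,"y":-0.213,"z":0.74,"jaw":1},{"ax":0,"ay":0,"az":0,"x":0.094,"y":-0.213,"z":0.82,"jaw":1},{"ax":0,"ay":0,"az":0,"x":0.094,"y":-0.213,"z":0.87,"jaw":1},{"ax":0,"ay":0,"az":0,"x":0.094,"y":-0.213,"z":0.87,"jaw":1}]'
python3 - <<'E'
from h import *
plan([576.6,-158.8,15.5],Rt(-62,30))
s=sense();im=grab_frame('wrist');cv2.imwrite('pics/w2.png',im)
E
```

```text
clock: 2.35
eef_pos: [578.2, -155.3, 18.5]
eef_rot: [3.14, 0.522, -1.081]
contact_force: [-0.5, 0.0, 0.2]
gripper_width: 1.002
grip_force: 0.0
xyz [0.0177 0.0152 0.007 ] a [ 0.003  -0.0021  0.0012] mm 4.9 now [ 578.2 -155.3   18.5] 2.35
```

View pics/w2.png

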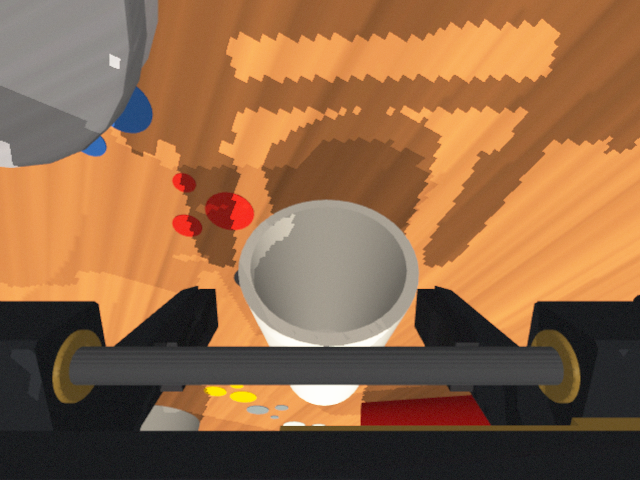

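The pot sits between the fingers. Its mouth is centred near (328,272), about 3 mm to the right of the jaw centre, so I'll shift a little and close.

```bash
python3 -m inch '[{"ax":0,"ay":0,"az":0,"x":0.017,"y":0.016,"z":0.007,"jaw":1},{"ax":0,"ay":0,"az":0,"x":0.017,"y":0.016,"z":0.007,"jaw":0.8},{"ax":0,"ay":0,"az":0,"x":0.017,"y":0.016,"z":0.007,"jaw":0.5},{"ax":0,"ay":0,"az":0,"x":0.017,"y":0.016,"z":0.007,"jaw":0.3},{"ax":0,"ay":0,"az":0,"x":0.017,"y":0.016,"z":0.007,"jaw":0.3},{"ax":0,"ay":0,"az":0,"x":0.017,"y":0.016,"z":0.007,"jaw":0.3},{"ax":0,"ay":0,"az":0,"x":0.017,"y":0.016,"z":0.007,"jaw":0.3},{"ax":0,"ay":0,"az":0,"x":0.017,"y":0.016,"z":0.007,"jaw":0.3},{"ax":0,"ay":0,"az":0,"x":0.017,"y":0.016,"z":0.007,"jaw":0.3},{"ax":0,"ay":0,"az":0,"x":0.017,"y":0.016,"z":0.007,"jaw":0.3}]'
python3 - <<'E'
from h import *
R=Ro.from_euler('xyz',sense()['eef_rot']).as_matrix();p=sense()['eef_pos']
plan(p+[0,0,120],R)
E
```

```text
clock: 3.4
eef_pos: [577.6, -158.1, 15.6]
eef_rot: [3.14, 0.522, -1.081]
contact_force: [0.4, -0.6, 1.0]
gripper_width: 0.607
grip_force: 29.7
xyz [-0.299   0.0007 -0.5202] a [0. 0. 0.] mm 120.0 now [ 577.6 -158.1   15.6] 3.4
```

```bash
python3 -m inch '[{"ax":0,"ay":0,"az":0,"x":-0.03,"y":0,"z":-0.052,"jaw":0.3},{"ax":0,"ay":0,"az":0,"x":-0.1,"y":0,"z":-0.173,"jaw":0.3},{"ax":0,"ay":0,"az":0,"x":-0.2,"y":0,"z":-0.346,"jaw":0.3},{"ax":0,"ay":0,"az":0,"x":-0.3,"y":0,"z":-0.52,"jaw":0.3},{"ax":0,"ay":0.16,"az":0,"x":-0.3,"y":0,"z":-0.52,"jaw":0.3},{"ax":0,"ay":0.32,"az":0,"x":-0.3,"y":0,"z":-0.52,"jaw":0.3},{"ax":0,"ay":0.48,"az":0,"x":-0.3,"y":0,"z":-0.52,"jaw":0.3},{"ax":0,"ay":0.64,"az":0,"x":-0.3,"y":0,"z":-0.52,"jaw":0.3},{"ax":0,"ay":0.8,"az":0,"x":-0.3,"y":0,"z":-0.52,"jaw":0.3},{"ax":0,"ay":0.96,"az":0,"x":-0.3,"y":0,"z":-0.52,"jaw":0.3},{"ax":0,"ay":0.96,"az":0,"x":-0.3,"y":0,"z":-0.52,"jaw":0.3}]'
python3 - <<'E'
from h import *
print(proj('top',[[540,-200,0],[555,-190,0],[520,-210,0]]))
plan([555,-185,120],Rt(-62,-54.4))
E
```

```text
clock: 4.5
eef_pos: [575.9, -151.3, 134.8]
eef_rot: [3.138, -0.227, -1.072]
contact_force: [0.3, 1.4, -1.2]
gripper_width: 0.607
grip_force: 29.7
[[408.44584578 253.27359024]
 [403.46772871 245.71790659]
 [413.42575685 263.34945442]]
xyz [0.0786 0.1722 0.095 ] a [-0.0027  0.9192  0.0126] mm 42.4 now [ 575.9 -151.3  134.8] 4.5
```

```bash
python3 -m inch '[{"ax":0,"ay":0.16,"az":0,"x":0.02,"y":0.05,"z":0.02,"jaw":0.3},{"ax":0,"ay":0.32,"az":0,"x":0.04,"y":0.1,"z":0.04,"jaw":0.3},{"ax":0,"ay":0.48,"az":0,"x":0.08,"y":0.17,"z":0.095,"jaw":0.3},{"ax":0,"ay":0.64,"az":0,"x":0.08,"y":0.17,"z":0.095,"jaw":0.3},{"ax":0,"ay":0.8,"az":0.01,"x":0.08,"y":0.17,"z":0.095,"jaw":0.3},{"ax":0,"ay":0.92,"az":0.01,"x":0.08,"y":0.17,"z":0.095,"jaw":0.3},{"ax":0,"ay":0.92,"az":0.01,"x":0.08,"y":0.17,"z":0.095,"jaw":0.3},{"ax":0,"ay":0.92,"az":0.01,"x":0.08,"y":0.17,"z":0.095,"jaw":0.3}]'
python3 - <<'E'
from h import *
plan([555,-185,60],Rt(-62,-54.4))
im=grab_frame('side');cv2.imwrite('pics/s2.png',cv2.resize(im[100:330,200:480],None,fx=2.5,fy=2.5,interpolation=3))
E
```

```text
clock: 5.3
eef_pos: [604.5, -146.0, 138.6]
eef_rot: [3.045, -0.936, -1.077]
contact_force: [-0.2, -0.3, -1.0]
gripper_width: 0.608
grip_force: 29.8
xyz [-0.2839  0.282   0.3055] a [0.118  0.0174 0.0044] mm 100.7 now [ 604.5 -146.   138.6] 5.3
```

View pics/s2.png

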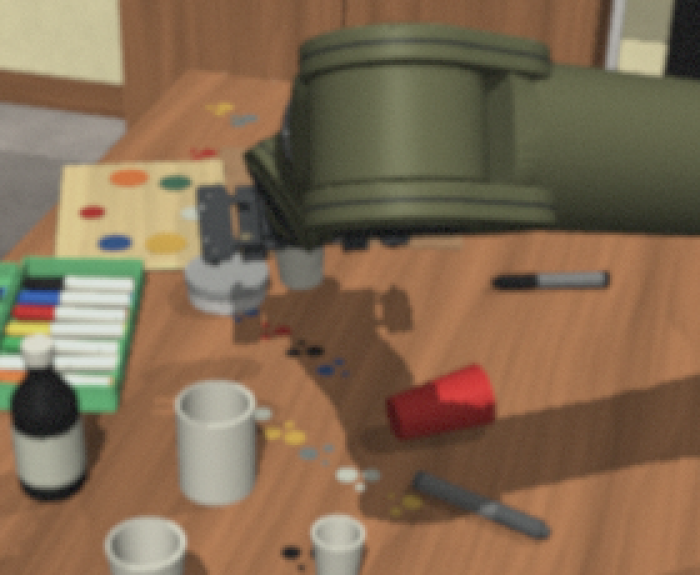

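The side view shows the pot held nearly upright at about (300,262) in the crop. The arm stopped short of the commanded pose, so I'm checking for a joint limit.

Run:
```python
from h import *
s=sense();print(s['joint_pos'].round(3),s['eef_pos'],s['eef_rot'],s['clock'])
```

```text
[-0.799  1.289  1.043  2.051 -1.     0.046 -2.065] [ 604.95488906 -147.86023919  141.65023546] [ 3.05215335 -0.9375481  -1.08514487] 5.35
```

Run:
```python
from h import *
plan([600,-140,170],Rt(-62,-20))
plan([600,-140,170],Rt(-35,-30))
plan([600,-130,150],Rt(-12,-35))
```

```text
xyz [ 0.0869  0.0144 -0.1204] a [ 0.1129 -0.7486 -0.0366] mm 29.8 now [ 605.  -147.9  141.7] 5.35
xyz [ 0.0869  0.0144 -0.1204] a [ 0.5169 -0.4977 -0.4769] mm 29.8 now [ 605.  -147.9  141.7] 5.35
xyz [-0.0199 -0.011  -0.0991] a [ 0.892  -0.3545 -0.8212] mm 20.3 now [ 605.  -147.9  141.7] 5.35
```

```bash
python3 -m inch '[{"ax":0.1,"ay":-0.15,"az":-0.07,"x":0.04,"y":0,"z":-0.05,"jaw":0.3},{"ax":0.2,"ay":-0.3,"az":-0.17,"x":0.08,"y":0.01,"z":-0.1,"jaw":0.3},{"ax":0.3,"ay":-0.4,"az":-0.27,"x":0.087,"y":0.014,"z":-0.12,"jaw":0.3},{"ax":0.4,"ay":-0.45,"az":-0.37,"x":0.087,"y":0.014,"z":-0.12,"jaw":0.3},{"ax":0.52,"ay":-0.5,"az":-0.48,"x":0.087,"y":0.014,"z":-0.12,"jaw":0.3},{"ax":0.62,"ay":-0.46,"az":-0.57,"x":0.06,"y":0.01,"z":-0.12,"jaw":0.3},{"ax":0.74,"ay":-0.4,"az":-0.67,"x":0.03,"y":0,"z":-0.11,"jaw":0.3},{"ax":0.84,"ay":-0.37,"az":-0.76,"x":-0.02,"y":-0.01,"z":-0.1,"jaw":0.3},{"ax":0.89,"ay":-0.35,"az":-0.82,"x":-0.02,"y":-0.01,"z":-0.1,"jaw":0.3},{"ax":0.89,"ay":-0.35,"az":-0.82,"x":-0.02,"y":-0.01,"z":-0.1,"jaw":0.3},{"ax":0.89,"ay":-0.35,"az":-0.82,"x":-0.02,"y":-0.01,"z":-0.1,"jaw":0.3}]'
python3 - <<'E'
from h import *
plan([600,-130,130],Rt(-12,-54.4))
s=sense();print(s['joint_pos'].round(3),s['eef_pos'],s['eef_rot'],s['clock'])
E
```

```text
clock: 6.45
eef_pos: [653.1, -146.5, 236.8]
eef_rot: [3.139, -0.53, -0.221]
contact_force: [-0.2, 0.3, -0.3]
gripper_width: 0.604
grip_force: 29.7
xyz [-0.509  -0.0233  0.3209] a [ 0.0128  0.5345 -0.0099] mm 120.4 now [ 653.1 -146.5  236.8] 6.45
[ 0.037  0.61   0.146  1.984 -1.     0.044 -0.669] [ 653.08073048 -146.51651715  236.82487343] [ 3.13904044 -0.52968731 -0.2205988 ] 6.45
```

Run:
```python
from h import *
plan([600,-190,237],Rt(-12,0))
plan([600,-190,237],Rt(20,0))
```

```text
xyz [-0.182   0.2705 -0.1069] a [ 0.0069 -0.6744 -0.0147] mm 68.6 now [ 653.1 -146.5  236.8] 6.45
xyz [-0.182   0.2705 -0.1069] a [ 0.1951 -0.655  -0.709 ] mm 68.6 now [ 653.1 -146.5  236.8] 6.45
```

```bash
python3 -m inch '[{"ax":0,"ay":-0.17,"az":0,"x":-0.05,"y":0.07,"z":-0.03,"jaw":0.3},{"ax":0,"ay":-0.34,"az":0,"x":-0.1,"y":0.14,"z":-0.06,"jaw":0.3},{"ax":0,"ay":-0.5,"az":0,"x":-0.15,"y":0.2,"z":-0.09,"jaw":0.3},{"ax":0,"ay":-0.67,"az":-0.01,"x":-0.18,"y":0.27,"z":-0.1,"jaw":0.3},{"ax":0.05,"ay":-0.67,"az":-0.18,"x":-0.18,"y":0.27,"z":-0.1,"jaw":0.3},{"ax":0.1,"ay":-0.67,"az":-0.36,"x":-0.18,"y":0.27,"z":-0.1,"jaw":0.3},{"ax":0.15,"ay":-0.66,"az":-0.53,"x":-0.18,"y":0.27,"z":-0.1,"jaw":0.3},{"ax":0.195,"ay":-0.655,"az":-0.7,"x":-0.18,"y":0.27,"z":-0.1,"jaw":0.3},{"ax":0.195,"ay":-0.655,"az":-0.7,"x":-0.18,"y":0.27,"z":-0.1,"jaw":0.3},{"ax":0.195,"ay":-0.655,"az":-0.7,"x":-0.18,"y":0.27,"z":-0.1,"jaw":0.3}]'
python3 - <<'E'
from h import *
plan([560,-200,220],Rt(65,-10))
s=sense();print(s['joint_pos'].round(3),s['eef_pos'],s['eef_rot'],s['clock'])
E
```

```text
clock: 7.45
eef_pos: [601.5, -185.9, 233.5]
eef_rot: [-3.138, 0.003, 0.346]
contact_force: [0.4, 0.2, 0.3]
gripper_width: 0.606
grip_force: 29.7
xyz [-0.2188 -0.0037  0.0682] a [ 0.0821  0.2131 -1.0019] mm 45.8 now [ 601.5 -185.9  233.5] 7.45
[-0.082  0.775  0.597  1.576 -0.503  0.954 -0.544] [ 601.47388624 -185.88379683  233.48203373] [-3.13840597  0.00339349  0.34590658] 7.45
```

```bash
python3 -m inch '[{"ax":0,"ay":0.03,"az":-0.18,"x":-0.05,"y":0,"z":0.01,"jaw":0.3},{"ax":0,"ay":0.07,"az":-0.36,"x":-0.1,"y":0,"z":0.02,"jaw":0.3},{"ax":0.03,"ay":0.12,"az":-0.54,"x":-0.15,"y":0,"z":0.04,"jaw":0.3},{"ax":0.05,"ay":0.16,"az":-0.72,"x":-0.22,"y":0,"z":0.07,"jaw":0.3},{"ax":0.07,"ay":0.2,"az":-0.9,"x":-0.22,"y":0,"z":0.07,"jaw":0.3},{"ax":0.08,"ay":0.21,"az":-1,"x":-0.22,"y":0,"z":0.07,"jaw":0.3},{"ax":0.08,"ay":0.21,"az":-1,"x":-0.22,"y":0,"z":0.07,"jaw":0.3}]'
python3 - <<'E'
from h import *
plan([560,-200,180],Rt(65,-54.4))
s=sense();print(s['joint_pos'].round(3),s['eef_pos'],s['eef_rot'],s['clock'])
E
```

```text
clock: 8.15
eef_pos: [559.7, -202.5, 219.3]
eef_rot: [-3.141, -0.171, 1.132]
contact_force: [0.2, -0.5, 0.2]
gripper_width: 0.605
grip_force: 29.7
xyz [-0.0218 -0.0039  0.1954] a [ 0.0015  0.9909 -0.0029] mm 39.3 now [ 559.7 -202.5  219.3] 8.15
[ 0.236  0.684  0.222  1.705 -0.437  0.808  0.281] [ 559.71654863 -202.48376483  219.25091396] [-3.14134305 -0.17124574  1.13193584] 8.15
```

```bash
python3 -m inch '[{"ax":0,"ay":0.15,"az":0,"x":0,"y":0,"z":0.03,"jaw":0.3},{"ax":0,"ay":0.3,"az":0,"x":0,"y":0,"z":0.06,"jaw":0.3},{"ax":0,"ay":0.45,"az":0,"x":0,"y":0,"z":0.1,"jaw":0.3},{"ax":0,"ay":0.6,"az":0,"x":-0.01,"y":0,"z":0.13,"jaw":0.3},{"ax":0,"ay":0.75,"az":0,"x":-0.02,"y":0,"z":0.16,"jaw":0.3},{"ax":0,"ay":0.9,"az":0,"x":-0.02,"y":0,"z":0.19,"jaw":0.3},{"ax":0,"ay":0.99,"az":0,"x":-0.02,"y":0,"z":0.19,"jaw":0.3},{"ax":0,"ay":0.99,"az":0,"x":-0.02,"y":0,"z":0.19,"jaw":0.3},{"ax":0,"ay":0.99,"az":0,"x":-0.02,"y":0,"z":0.19,"jaw":0.3}]'
python3 - <<'E'
from h import *
plan([560,-200,80],Rt(65,-54.4))
s=sense();print(s['joint_pos'].round(3),s['eef_pos'],s['eef_rot'],s['clock'])
im=grab_frame('side');cv2.imwrite('pics/s3.png',cv2.resize(im[80:310,200:480],None,fx=2.5,fy=2.5,interpolation=3))
E
```

```text
clock: 9.05
eef_pos: [561.4, -198.8, 180.7]
eef_rot: [-3.138, -0.948, 1.132]
contact_force: [1.1, 0.4, 0.0]
gripper_width: 0.608
grip_force: 29.8
xyz [-0.4138 -0.0027  0.287 ] a [-0.0024  0.0025 -0.0015] mm 100.7 now [ 561.4 -198.8  180.7] 9.05
[ 0.849  0.964 -0.274  1.671 -0.857  1.     0.882] [ 561.3980239  -198.77430823  180.69755466] [-3.13810051 -0.94750525  1.13247419] 9.05
```

View pics/s3.png

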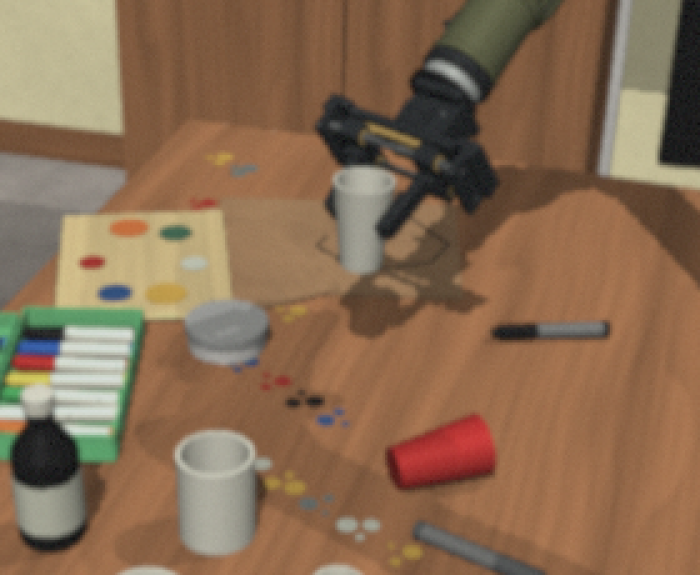

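The pot is upright in the grip, with its rim at (363,180) and base at (360,265) in the crop, and it is over bare table. Next I'll lower it.

```bash
python3 -m inch '[{"ax":0,"ay":0,"az":0,"x":-0.1,"y":0,"z":0.07,"jaw":0.3},{"ax":0,"ay":0,"az":0,"x":-0.2,"y":0,"z":0.14,"jaw":0.3},{"ax":0,"ay":0,"az":0,"x":-0.3,"y":0,"z":0.21,"jaw":0.3},{"ax":0,"ay":0,"az":0,"x":-0.41,"y":0,"z":0.287,"jaw":0.3},{"ax":0,"ay":0,"az":0,"x":-0.41,"y":0,"z":0.287,"jaw":0.3},{"ax":0,"ay":0,"az":0,"x":-0.41,"y":0,"z":0.287,"jaw":0.3}]'
python3 - <<'E'
from h import *
plan([560,-200,60],Rt(65,-54.4))
s=sense();print(s['joint_pos'].round(3),s['eef_pos'],s['eef_rot'],s['clock'])
im=grab_frame('side');cv2.imwrite('pics/s4.png',im)
m=white(im,60,100)[130:260,300:380]
n,l,st,c=cv2.connectedComponentsWithStats(m);i=1+st[1:,4].argmax();print(st[i],c[i])
for r in range(st[i,1],st[i,1]+st[i,3],4):
    w=np.where(l[r]==i)[0];print(r+130,w.min()+300,w.max()+300,end='; ')
E
```

```text
clock: 9.7
eef_pos: [561.6, -199.1, 82.3]
eef_rot: [3.14, -0.949, 1.139]
contact_force: [0.6, 0.8, -1.2]
gripper_width: 0.609
grip_force: 29.8
xyz [-0.0948 -0.0053  0.0589] a [-0.0028  0.0005  0.0031] mm 22.3 now [ 561.6 -199.1   82.3] 9.7
[ 0.859  1.127 -0.291  1.655 -0.874  0.899  1.002] [ 561.5665502  -199.10145213   82.27545449] [ 3.14042512 -0.94906568  1.13864076] 9.7
[ 32  52  25  42 746] [42.90080429 70.67158177]
182 336 348; 186 333 355; 190 332 355; 194 333 354; 198 334 352; 202 334 350; 206 334 348; 210 334 349; 214 335 350; 218 335 350; 222 337 348;
```

Run:
```python
from h import *
for zb in(0,20,40):
  for C in([557,-208],):
    th=np.linspace(0,6.28,60);P=np.c_[C[0]+21*np.cos(th),C[1]+21*np.sin(th),0*th+zb];q=proj('side',P);print(zb,q[:,1].max(),q[:,0].mean(), q[:,0].min(),q[:,0].max())
    P=np.c_[C[0]+30*np.cos(th),C[1]+30*np.sin(th),0*th+zb+90];q=proj('side',P);print('  rim',q[:,1].min(),q[:,0].mean())
```

```text
0 234.45343443845312 342.00813524375366 334.06995819871196 350.20291699563694
  rim 194.1182963921328 343.0622969394852
20 227.89096638281913 342.24897215399784 334.25089086233226 350.50571561152543
  rim 187.22260749075343 343.31734847114944
40 221.22767052930868 342.4929848530832 334.4342977732805 350.81241690132725
  rim 180.22401103641118 343.5757563138289
```

```bash
python3 -m inch '[{"ax":0,"ay":0,"az":0,"x":-0.041,"y":0,"z":0.029,"jaw":0.3},{"ax":0,"ay":0,"az":0,"x":-0.082,"y":0,"z":0.058,"jaw":0.3},{"ax":0,"ay":0,"az":0,"x":-0.11,"y":0,"z":0.078,"jaw":0.3},{"ax":0,"ay":0,"az":0,"x":-0.11,"y":0,"z":0.078,"jaw":0.3},{"ax":0,"ay":0,"az":0,"x":-0.11,"y":0,"z":0.078,"jaw":0.3}]';  python3 -m inch '[{"ax":0,"ay":0,"az":0,"x":-0.008,"y":0,"z":0.006,"jaw":0.3},{"ax":0,"ay":0,"az":0,"x":-0.008,"y":0,"z":0.006,"jaw":0.3}]'; python3 -m inch '[{"ax":0,"ay":0,"az":0,"x":-0.008,"y":0,"z":0.006,"jaw":0.3},{"ax":0,"ay":0,"az":0,"x":-0.008,"y":0,"z":0.006,"jaw":0.3}]'
```

```text
clock: 10.25
eef_pos: [560.5, -200.2, 53.8]
eef_rot: [-3.141, -0.95, 1.135]
contact_force: [0.2, -0.9, -0.2]
gripper_width: 0.604
grip_force: 29.8
clock: 10.45
eef_pos: [560.7, -200.2, 52.0]
eef_rot: [3.141, -0.949, 1.136]
contact_force: [-0.0, 0.1, -0.8]
gripper_width: 0.61
grip_force: 29.8
clock: 10.65
eef_pos: [560.6, -200.2, 49.8]
eef_rot: [-3.142, -0.949, 1.136]
contact_force: [0.1, 0.0, -0.0]
gripper_width: 0.607
grip_force: 29.8
```

```bash
for i in 1 2 3; do python3 -m inch '[{"ax":0,"ay":0,"az":0,"x":-0.006,"y":0,"z":0.0043,"jaw":0.3},{"ax":0,"ay":0,"az":0,"x":-0.006,"y":0,"z":0.0043,"jaw":0.3}]' | grep -E "pos|contact"; done
```

```text
eef_pos: [560.7, -200.2, 48.5]
contact_force: [-0.6, -0.4, -0.5]
eef_pos: [561.1, -199.6, 48.5]
contact_force: [-1.5, -1.5, 6.6]
eef_pos: [561.4, -199.2, 48.4]
contact_force: [-3.3, -3.0, 11.3]
```

```bash
python3 -m inch '[{"ax":0,"ay":0,"az":0,"x":0.007,"y":0,"z":-0.005,"jaw":0.3},{"ax":0,"ay":0,"az":0,"x":0.007,"y":0,"z":-0.005,"jaw":0.3},{"ax":0,"ay":0,"az":0,"x":0.007,"y":0,"z":-0.005,"jaw":0.65},{"ax":0,"ay":0,"az":0,"x":0.007,"y":0,"z":-0.005,"jaw":0.8},{"ax":0,"ay":0,"az":0,"x":0.007,"y":0,"z":-0.005,"jaw":1},{"ax":0,"ay":0,"az":0,"x":0.007,"y":0,"z":-0.005,"jaw":1},{"ax":0,"ay":0,"az":0,"x":0.007,"y":0,"z":-0.005,"jaw":1},{"ax":0,"ay":0,"az":0,"x":0.007,"y":0,"z":-0.005,"jaw":1}]'; python3 -m inch '[{"ax":0,"ay":0,"az":0,"x":0.007,"y":0,"z":-0.05,"jaw":1},{"ax":0,"ay":0,"az":0,"x":0.007,"y":0,"z":-0.15,"jaw":1},{"ax":0,"ay":0,"az":0,"x":0.007,"y":0,"z":-0.35,"jaw":1},{"ax":0,"ay":0,"az":0,"x":0.007,"y":0,"z":-0.55,"jaw":1},{"ax":0,"ay":0,"az":0,"x":0.007,"y":0,"z":-0.75,"jaw":1},{"ax":0,"ay":0,"az":0,"x":0.007,"y":0,"z":-0.75,"jaw":1}]'
python3 - <<'E'
from h import *
s=sense();print(s['joint_pos'].round(3))
im=grab_frame('side');t=grab_frame('top');cv2.imwrite('pics/t5.png',t)
A=cv2.resize(im[150:290,280:400],(480,560),interpolation=3)
cv2.imwrite('pics/s5.png',A)
E
```

```text
clock: 12.05
eef_pos: [560.6, -200.1, 47.1]
eef_rot: [-3.141, -0.949, 1.136]
contact_force: [-0.2, 0.3, 0.2]
gripper_width: 0.999
grip_force: 0.0
clock: 12.65
eef_pos: [508.2, -317.8, 137.7]
eef_rot: [3.132, -0.941, 1.136]
contact_force: [-0.1, 0.3, -0.9]
gripper_width: 0.998
grip_force: 0.0
[ 0.984  1.069 -0.194  1.497 -0.741  1.163  0.923]
```

View pics/t5.png

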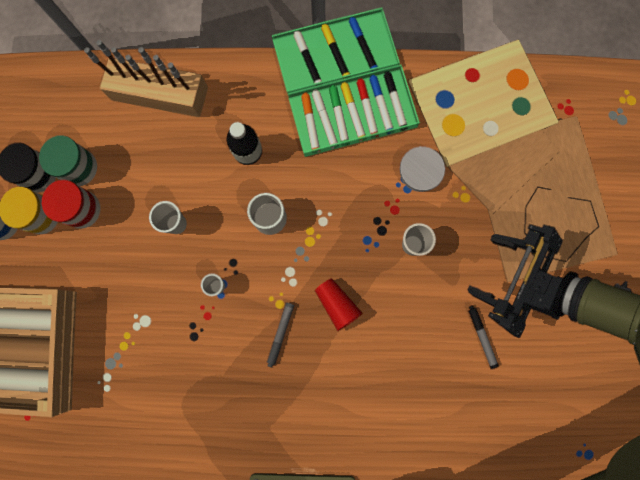

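The pot now stands released on bare table, with its rim at (419,240) in the top view and nothing else moved. Next I'll locate both rims.

Run:
```python
from h import *
t=cv2.imread('pics/t5.png')
for n,x,y in(('pot',419,240),('mate',165,217)):
    s=cv2.resize(t[y-26:y+26,x-26:x+26],None,fx=4,fy=4,interpolation=2);m=white(s,55,150)
    cs=cv2.findContours(m,cv2.RETR_EXTERNAL,cv2.CHAIN_APPROX_NONE)[0];c=max(cs,key=lambda c:cv2.boundingRect(c)[2]*cv2.boundingRect(c)[3])
    e=cv2.fitEllipse(cv2.convexHull(c));ctr=(np.array(e[0])+.5)/4-.5+[x-26,y-26];print(n,ctr,np.array(e[1])/4,onz('top',[ctr],90))
p=onz('top',[[419,240]],90)[0]
plan([p[0],p[1],200],Rt(65,0))
```

```text
pot [418.83214188 239.07173538] [31.43013763 32.16931152] [[ 557.17023061 -207.49928172   90.        ]]
mate [164.27238274 216.28682137] [30.43681526 31.65264702] [[592.500505   269.47883694  90.        ]]
xyz [ 0.5886 -0.0091  0.2745] a [ 1.5000e-03 -1.2069e+00  8.0000e-04] mm 129.9 now [ 509.3 -311.3  136.4] 12.75
```

```bash
python3 -m inch '[{"ax":0,"ay":-0.17,"az":0,"x":0.15,"y":0,"z":-0.1,"jaw":1},{"ax":0,"ay":-0.34,"az":0,"x":0.3,"y":0,"z":-0.15,"jaw":1},{"ax":0,"ay":-0.51,"az":0,"x":0.4,"y":0,"z":-0.1,"jaw":1},{"ax":0,"ay":-0.68,"az":0,"x":0.5,"y":0,"z":0,"jaw":1},{"ax":0,"ay":-0.85,"az":0,"x":0.56,"y":0,"z":0.13,"jaw":1},{"ax":0,"ay":-1,"az":0,"x":0.59,"y":0,"z":0.27,"jaw":1},{"ax":0,"ay":-1,"az":0,"x":0.59,"y":0,"z":0.27,"jaw":1}]'
python3 - <<'E'
from h import *
plan([557,-207.5,190],Rt(65,0));print(sense()['joint_pos'].round(2))
E
```

```text
clock: 13.45
eef_pos: [561.8, -189.9, 199.1]
eef_rot: [-3.137, -0.172, 1.161]
contact_force: [-0.1, 0.5, -0.3]
gripper_width: 1.003
grip_force: 0.0
xyz [-0.0966  0.013   0.0295] a [-0.0086 -0.2186  0.0346] mm 20.4 now [ 561.8 -189.9  199.1] 13.45
[ 0.24  0.71  0.18  1.72 -0.43  0.76  0.28]
```

```bash
python3 -m inch '[{"ax":-0.01,"ay":-0.12,"az":0.03,"x":-0.06,"y":0.013,"z":0.03,"jaw":1},{"ax":-0.01,"ay":-0.22,"az":0.03,"x":-0.097,"y":0.013,"z":0.03,"jaw":1},{"ax":-0.01,"ay":-0.22,"az":0.03,"x":-0.097,"y":0.013,"z":0.03,"jaw":1},{"ax":-0.01,"ay":-0.22,"az":0.03,"x":-0.097,"y":0.013,"z":0.03,"jaw":1},{"ax":-0.01,"ay":-0.22,"az":0.03,"x":-0.097,"y":0.013,"z":0.03,"jaw":1}]'
python3 - <<'E'
from h import *
plan([557,-207.5,56],Rt(65,0));s=sense()
im=grab_frame('wrist');cv2.imwrite('pics/w6.png',im)
th=np.linspace(0,6.28,50)
for q in (proj('wrist',np.c_[557.2+30*np.cos(th),-207.5+30*np.sin(th),0*th+90],s),):
    cv2.polylines(im,[q.round().astype(int)],True,(0,0,255),1)
cv2.imwrite('pics/w6o.png',im)
E
```

```text
clock: 13.95
eef_pos: [551.0, -226.0, 190.9]
eef_rot: [3.137, 0.007, 1.111]
contact_force: [0.3, 0.3, 0.1]
gripper_width: 0.999
grip_force: 0.0
xyz [ 0.1011 -0.0177  0.6736] a [ 0.0062  0.0096 -0.0304] mm 136.3 now [ 551.  -226.   190.9] 13.95
```

View pics/w6o.png

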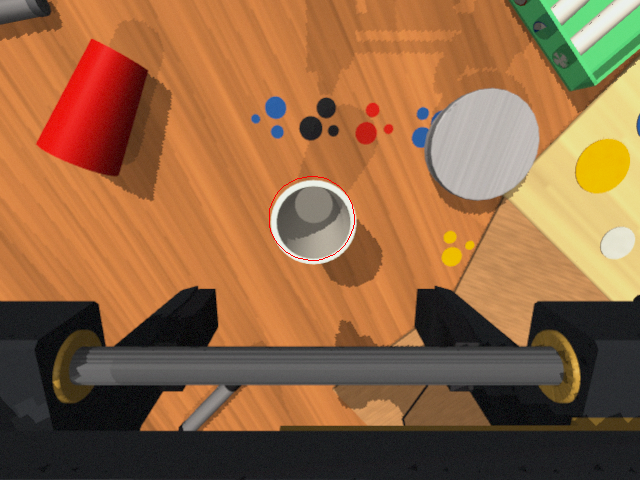

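The wrist view shows the upright pot's rim at about (314,221), within 3 px of the projected position from the top view. I'll descend over it.

```bash
python3 -m inch '[{"ax":0.006,"ay":0.01,"az":0,"x":0.05,"y":-0.018,"z":0,"jaw":1},{"ax":0.006,"ay":0.01,"az":0,"x":0.095,"y":-0.018,"z":0.1,"jaw":1},{"ax":0.006,"ay":0.01,"az":0,"x":0.095,"y":-0.018,"z":0.3,"jaw":1},{"ax":0.006,"ay":0.01,"az":0,"x":0.095,"y":-0.018,"z":0.4,"jaw":1},{"ax":0.006,"ay":0.01,"az":0,"x":0.095,"y":-0.018,"z":0.4,"jaw":1},{"ax":0.006,"ay":0.01,"az":0,"x":0.095,"y":-0.018,"z":0.4,"jaw":1}]'
python3 - <<'E'
from h import *
s=sense()
im=grab_frame('wrist');cv2.imwrite('pics/w7.png',im)
m=white(im,60,120)[150:400,200:430];n,l,st,c=cv2.connectedComponentsWithStats(m);i=1+st[1:,4].argmax()
cs=cv2.findContours((l==i).astype(np.uint8),0,1)[0][0]+np.array([200,150]);e=cv2.fitEllipse(cv2.convexHull(cs));print(e)
P=onz('wrist',[e[0]],90,s)[0];print(P)
plan([P[0],P[1],57],Rt(64,0))
E
```

```text
clock: 14.6
eef_pos: [557.2, -207.8, 111.4]
eef_rot: [3.14, 0.001, 1.111]
contact_force: [-0.1, -0.2, -0.1]
gripper_width: 1.002
grip_force: 0.0
((317.5938720703125, 285.28460693359375), (117.22779083251953, 125.91226959228516), 173.53811645507812)
[ 558.83199028 -207.01494696   90.        ]
xyz [0.0075 0.0013 0.2756] a [ 0.0041  0.0008 -0.0071] mm 55.1 now [ 557.8 -208.1  112.1] 14.65
```

```bash
python3 -m inch '[{"ax":0.004,"ay":0,"az":0,"x":0.004,"y":0.001,"z":0.1,"jaw":1},{"ax":0.004,"ay":0,"az":0,"x":0.004,"y":0.001,"z":0.2,"jaw":1},{"ax":0.004,"ay":0,"az":0,"x":0.004,"y":0.001,"z":0.275,"jaw":1},{"ax":0.004,"ay":0,"az":0,"x":0.004,"y":0.001,"z":0.275,"jaw":1},{"ax":0.004,"ay":0,"az":0,"x":0.004,"y":0.001,"z":0.275,"jaw":0.8},{"ax":0.004,"ay":0,"az":0,"x":0.004,"y":0.001,"z":0.275,"jaw":0.7},{"ax":0.004,"ay":0,"az":0,"x":0.004,"y":0.001,"z":0.275,"jaw":0.3},{"ax":0.004,"ay":0,"az":0,"x":0.004,"y":0.001,"z":0.275,"jaw":0.3},{"ax":0.004,"ay":0,"az":0,"x":0.004,"y":0.001,"z":0.275,"jaw":0.3},{"ax":0.004,"ay":0,"az":0,"x":0.004,"y":0.001,"z":0.275,"jaw":0.3},{"ax":0.004,"ay":0,"az":0,"x":0.004,"y":0.001,"z":0.275,"jaw":0.3},{"ax":0.004,"ay":0,"az":0,"x":0.004,"y":0.001,"z":0.275,"jaw":0.3}]'
python3 - <<'E'
from h import *
s=sense();p=s['eef_pos'];R=Ro.from_euler('xyz',s['eef_rot']).as_matrix();print(s['eef_rot'])
plan(p+[0,0,180],R)
plan([592.5,269.5,p[2]+180],R)
E
```

```text
clock: 15.85
eef_pos: [558.1, -207.3, 56.6]
eef_rot: [-3.141, 0.001, 1.112]
contact_force: [0.0, -0.3, 5.7]
gripper_width: 0.636
grip_force: 31.2
[-3.14086269e+00  9.90563407e-04  1.11194281e+00]
xyz [-9.e-04 -7.e-04 -9.e-01] a [0. 0. 0.] mm 180.0 now [ 558.1 -207.3   56.6] 15.85
xyz [ 2.2129 -0.9023 -0.9015] a [0. 0. 0.] mm 510.8 now [ 558.1 -207.3   56.6] 15.85
```

```bash
python3 -m inch '[{"ax":0,"ay":0,"az":0,"x":0,"y":0,"z":-0.05,"jaw":0.3},{"ax":0,"ay":0,"az":0,"x":0,"y":0,"z":-0.15,"jaw":0.3},{"ax":0,"ay":0,"az":0,"x":0,"y":0,"z":-0.35,"jaw":0.3},{"ax":0,"ay":0,"az":0,"x":0,"y":0,"z":-0.55,"jaw":0.3},{"ax":0,"ay":0,"az":0,"x":0.15,"y":-0.06,"z":-0.75,"jaw":0.3},{"ax":0,"ay":0,"az":0,"x":0.32,"y":-0.13,"z":-0.9,"jaw":0.3},{"ax":0,"ay":0,"az":0,"x":0.5,"y":-0.2,"z":-0.9,"jaw":0.3},{"ax":0,"ay":0,"az":0,"x":0.68,"y":-0.27,"z":-0.9,"jaw":0.3},{"ax":0,"ay":0,"az":0,"x":0.85,"y":-0.34,"z":-0.9,"jaw":0.3},{"ax":0,"ay":0,"az":0,"x":1,"y":-0.4,"z":-0.9,"jaw":0.3}]'
python3 -m inch '[{"ax":0,"ay":0,"az":0,"x":0.17,"y":-0.07,"z":0,"jaw":0.3},{"ax":0,"ay":0,"az":0,"x":0.34,"y":-0.14,"z":0,"jaw":0.3},{"ax":0,"ay":0,"az":0,"x":0.51,"y":-0.21,"z":0,"jaw":0.3},{"ax":0,"ay":0,"az":0,"x":0.68,"y":-0.28,"z":0,"jaw":0.3},{"ax":0,"ay":0,"az":0,"x":0.8,"y":-0.33,"z":0,"jaw":0.3},{"ax":0,"ay":0,"az":0,"x":0.8,"y":-0.33,"z":0,"jaw":0.3},{"ax":0,"ay":0,"az":0,"x":0.8,"y":-0.33,"z":0,"jaw":0.3},{"ax":0,"ay":0,"az":0,"x":0.8,"y":-0.33,"z":0,"jaw":0.3}]'
python3 - <<'E'
from h import *
plan([592.5,269.5,236],Rt(63.7,0));s=sense();print(s['joint_pos'].round(2))
im=grab_frame('wrist');cv2.imwrite('pics/w8.png',im)
th=np.linspace(0,6.28,50)
q=proj('wrist',np.c_[592.5+30*np.cos(th),269.5+30*np.sin(th),0*th+90],s)
cv2.polylines(im,[q.round().astype(int)],True,(0,0,255),1)
p=s['eef_pos'];R=Ro.from_euler('xyz',s['eef_rot']).as_matrix()
cv2.imwrite('pics/w8o.png',im)
E
```

```text
clock: 16.85
eef_pos: [574.4, 10.1, 236.2]
eef_rot: [-3.139, 0.001, 1.113]
contact_force: [-0.0, 0.5, -0.9]
gripper_width: 0.636
grip_force: 31.3
clock: 17.65
eef_pos: [586.5, 178.3, 236.1]
eef_rot: [-3.14, 0.002, 1.11]
contact_force: [-0.5, -0.0, -0.9]
gripper_width: 0.634
grip_force: 31.3
xyz [ 0.4219 -0.176  -0.0005] a [-0.0016  0.0032 -0.0027] mm 91.4 now [586.5 178.3 236.1] 17.65
[-0.61  0.71  0.44  1.62 -0.36  0.89 -0.49]
```

View pics/w8o.png

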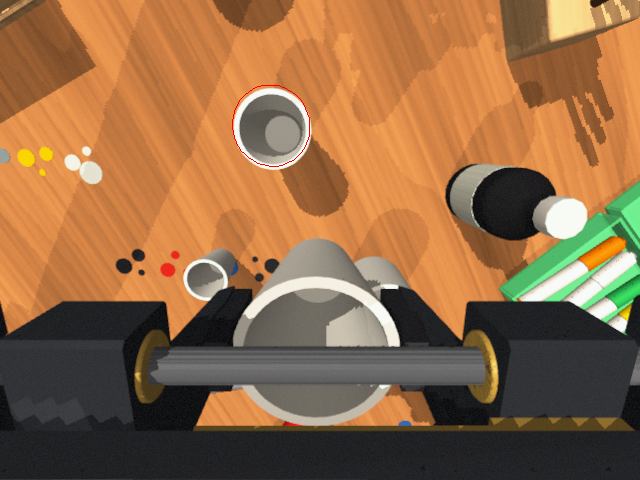

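The wrist view shows the mate's rim at about (271,127), close to the prediction. The held pot is upright in the jaws with its rim at about (316,350).

Run:
```python
from h import *
s=sense();im=cv2.imread('pics/w8.png')
m=white(im,45,150)[70:185,215:330];n,l,st,c=cv2.connectedComponentsWithStats(m);i=1+st[1:,4].argmax()
cs=cv2.findContours((l==i).astype(np.uint8),0,1)[0][0]+np.array([215,70]);e=cv2.fitEllipse(cv2.convexHull(cs));print(e,onz('wrist',[e[0]],90,s))
p=s['eef_pos'];R=Ro.from_euler('xyz',s['eef_rot']).as_matrix();th=np.linspace(0,6.28,80)
for r,z in((30,33),(21,-57)):
    q=proj('wrist',np.c_[p[0]+r*np.cos(th),p[1]+r*np.sin(th),p[2]+z+0*th],s);print(q.min(0),q.max(0))
    cv2.polylines(im,[q.round().astype(int)],True,(0,0,255),1)
cv2.imwrite('pics/w9.png',im[200:440,180:460])
m=white(im,60,110)
for y in (242,246,250,255,260,265,270): w=np.where(m[y,230:400])[0]+230;print(y,w.min() if len(w) else 0,w.max() if len(w) else 0)
```

```text
((272.0634765625, 128.6683807373047), (76.85493469238281, 81.19650268554688), 161.38514709472656) [[592.77756607 267.45375782  90.        ]]
[231.06802702 265.12706157] [399.26347423 415.34994237]
[280.78387345 231.48915603] [350.79114199 298.06874274]
242 301 333
246 295 338
250 291 343
255 287 347
260 283 387
265 279 393
270 275 397
```

View pics/w9.png

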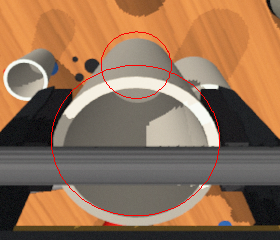

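Run:
```python
from h import *
plan([593.6,271.7,165],Rt(63.7,0))
```

```text
xyz [ 0.4352 -0.1766  0.3548] a [-0.0016  0.0028 -0.0034] mm 117.7 now [586.6 178.1 236.1] 17.7
```

```bash
python3 -m inch '[{"ax":0,"ay":0,"az":0,"x":0.14,"y":-0.06,"z":0,"jaw":0.3},{"ax":0,"ay":0,"az":0,"x":0.3,"y":-0.12,"z":0,"jaw":0.3},{"ax":0,"ay":0,"az":0,"x":0.4,"y":-0.16,"z":0.03,"jaw":0.3},{"ax":0,"ay":0,"az":0,"x":0.435,"y":-0.177,"z":0.15,"jaw":0.3},{"ax":0,"ay":0.002,"az":0,"x":0.435,"y":-0.177,"z":0.25,"jaw":0.3},{"ax":0,"ay":0.002,"az":0,"x":0.435,"y":-0.177,"z":0.32,"jaw":0.3},{"ax":0,"ay":0.002,"az":0,"x":0.435,"y":-0.177,"z":0.355,"jaw":0.3},{"ax":0,"ay":0.002,"az":0,"x":0.435,"y":-0.177,"z":0.355,"jaw":0.3},{"ax":0,"ay":0.002,"az":0,"x":0.435,"y":-0.177,"z":0.355,"jaw":0.3}]'
python3 - <<'E'
from h import *
plan([593.6,271.7,135],Rt(63.7,0));s=sense();print(s['joint_pos'].round(2))
t=grab_frame('top');si=grab_frame('side');cv2.imwrite('pics/t10.png',t);cv2.imwrite('pics/s10.png',si)
p=s['eef_pos']-2.5*np.array([.443,.896,0]);th=np.linspace(0,6.28,80)
for n,i in(('top',t),('side',si)):
  for C,r,z,col in((p,21,p[2]-57,(0,0,255)),(p,30,p[2]+33,(0,0,255)),(np.array([592.5,269.5]),30,90,(0,255,0)),(np.array([592.5,269.5]),21,0,(0,255,0))):
    q=proj(n,np.c_[C[0]+r*np.cos(th),C[1]+r*np.sin(th),z+0*th],s);cv2.polylines(i,[(q*16).round().astype(int)],True,col,1,shift=4)
A=cv2.resize(si[200:400,160:360],(600,600),interpolation=2)
cv2.imwrite('pics/s10o.png',A)
E
```

```text
clock: 18.6
eef_pos: [593.9, 273.5, 165.5]
eef_rot: [-3.141, -0.001, 1.111]
contact_force: [0.1, -0.2, 0.4]
gripper_width: 0.635
grip_force: 31.3
xyz [-0.009   0.0028  0.1525] a [-0.0009 -0.0014 -0.0007] mm 30.6 now [593.9 273.5 165.5] 18.6
[-0.71  0.85  0.41  1.56 -0.42  0.82 -0.6 ]
```

View pics/s10o.png

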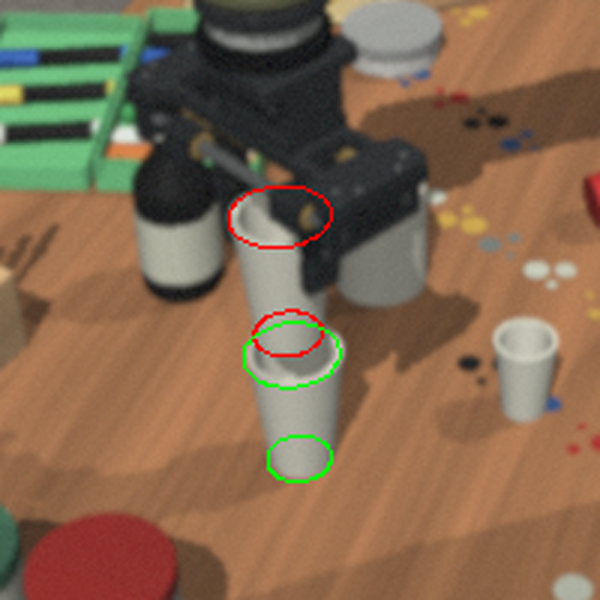

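That view shows the held pot right above the mate, and the predicted rims line up with the image. I've now looked at 12 pictures, which is over the limit of 10, so I'll use only numbers and force from here.

```bash
python3 -m inch '[{"ax":0,"ay":0,"az":0,"x":-0.009,"y":0.003,"z":0.04,"jaw":0.3},{"ax":0,"ay":0,"az":0,"x":-0.009,"y":0.003,"z":0.08,"jaw":0.3},{"ax":0,"ay":0,"az":0,"x":-0.009,"y":0.003,"z":0.11,"jaw":0.3},{"ax":0,"ay":0,"az":0,"x":-0.009,"y":0.003,"z":0.11,"jaw":0.3},{"ax":0,"ay":0,"az":0,"x":-0.009,"y":0.003,"z":0.11,"jaw":0.3}]'
for i in 1 2; do python3 -m inch '[{"ax":0,"ay":0,"az":0,"x":0,"y":0,"z":0.01,"jaw":0.3},{"ax":0,"ay":0,"az":0,"x":0,"y":0,"z":0.02,"jaw":0.3},{"ax":0,"ay":0,"az":0,"x":0,"y":0,"z":0.02,"jaw":0.3}]' | grep -E "pos|contact"; done
```

```text
clock: 19.2
eef_pos: [592.8, 272.2, 142.5]
eef_rot: [-3.14, 0.0, 1.112]
contact_force: [-0.1, -0.4, -0.5]
gripper_width: 0.635
grip_force: 31.3
eef_pos: [592.8, 272.2, 138.6]
contact_force: [-1.5, 0.9, -0.8]
eef_pos: [592.7, 272.1, 134.5]
contact_force: [-0.7, -0.2, -0.6]
```

```bash
for i in 1 2 3 4; do python3 -m inch '[{"ax":0,"ay":0,"az":0,"x":0,"y":0,"z":0.01,"jaw":0.3},{"ax":0,"ay":0,"az":0,"x":0,"y":0,"z":0.015,"jaw":0.3},{"ax":0,"ay":0,"az":0,"x":0,"y":0,"z":0.015,"jaw":0.3}]' | grep -E "pos|contact"; done
python3 - <<'E'
from h import *
t=grab_frame('side');np.save('sd.npy',t)
a=cv2.imread('pics/s10.png').astype(int);m1=white(cv2.imread('pics/s10.png'),60,100)[318:370,225:290];m2=white(t,60,100)[318:370,225:290]
print([np.round(np.argwhere(m).mean(0),2) for m in(m1,m2)],sense()['ft_torque'])
E
```

```text
eef_pos: [592.8, 272.1, 131.6]
contact_force: [0.1, 0.3, -0.7]
eef_pos: [592.7, 272.2, 128.6]
contact_force: [-0.4, 0.2, -1.1]
eef_pos: [592.7, 272.1, 125.6]
contact_force: [0.7, -0.3, 0.1]
eef_pos: [592.8, 272.1, 122.6]
contact_force: [-0.6, -0.5, -0.2]
[array([17.74, 33.95]), array([17.78, 33.89])] [-0.11305382 -0.07144484  0.00844407]
```

```bash
cat > mon.py <<'E'
from h import *
t=grab_frame('side');w=cv2.cvtColor(cv2.imread('pics/s10.png'),6)[352:370,235:285].astype(np.float32)
g=cv2.cvtColor(t,6)[352:370,235:285].astype(np.float32);print('base shift px',np.round(cv2.phaseCorrelate(w,g,cv2.createHanningWindow((50,18),5)),2))
w=cv2.cvtColor(cv2.imread('pics/s10.png'),6)[322:362,235:285].astype(np.float32);g=cv2.cvtColor(t,6)[322:362,235:285].astype(np.float32);print('body',np.round(cv2.phaseCorrelate(w,g,cv2.createHanningWindow((50,40),5)),2))
E
python3 mon.py
for i in 1 2 3; do python3 -m inch '[{"ax":0,"ay":0,"az":0,"x":0,"y":0,"z":0.01,"jaw":0.3},{"ax":0,"ay":0,"az":0,"x":0,"y":0,"z":0.02,"jaw":0.3},{"ax":0,"ay":0,"az":0,"x":0,"y":0,"z":0.02,"jaw":0.3}]' | grep -E "pos|contact"; python3 mon.py; done
```

```text
eef_pos: [592.6, 272.1, 118.4]
contact_force: [-0.0, -0.3, 0.2]
eef_pos: [592.6, 272.1, 114.4]
contact_force: [0.3, 0.1, -0.6]
eef_pos: [592.7, 272.1, 110.4]
contact_force: [-0.7, -0.5, 0.1]Traceback (most recent call last):
  File "mon.py", line 3, in <module>
    g=cv2.cvtColor(t,6)[352:370,235:285].astype(np.float32);print('base shift px',np.round(cv2.phaseCorrelate(w,g,cv2.createHanningWindow((50,18),5)),2))
                                                                                  ~~~~~~~~^^^^^^^^^^^^^^^^^^^^^^^^^^^^^^^^^^^^^^^^^^^^^^^^^^^^^^^^^^^^^^
    return _wrapfunc(a, 'round', decimals=decimals, out=out)
    return _wrapit(obj, method, *args, **kwds)
    conv = _array_converter(obj)
ValueError: setting an array element with a sequence. The requested array has an inhomogeneous shape after 1 dimensions. The detected shape was (2,) + inhomogeneous part.
Traceback (most recent call last):
  File "mon.py", line 3, in <module>
    g=cv2.cvtColor(t,6)[352:370,235:285].astype(np.float32);print('base shift px',np.round(cv2.phaseCorrelate(w,g,cv2.createHanningWindow((50,18),5
[... 730 characters left out ...]
an array element with a sequence. The requested array has an inhomogeneous shape after 1 dimensions. The detected shape was (2,) + inhomogeneous part.
Traceback (most recent call last):
  File "mon.py", line 3, in <module>
    g=cv2.cvtColor(t,6)[352:370,235:285].astype(np.float32);print('base shift px',np.round(cv2.phaseCorrelate(w,g,cv2.createHanningWindow((50,18),5)),2))
                                                                                  ~~~~~~~~^^^^^^^^^^^^^^^^^^^^^^^^^^^^^^^^^^^^^^^^^^^^^^^^^^^^^^^^^^^^^^
ValueError: setting an array element with a sequence. The requested array has an inhomogeneous shape after 1 dimensions. The detected shape was (2,) + inhomogeneous part.
```

Now at TCP 110.4 (about 10 mm above seated) with no force. I'll fix the monitor script and check the mate.

```bash
cat > mon.py <<'E'
from h import *
t=grab_frame('side');R=cv2.imread('pics/s10.png')
for n,(a,b) in dict(base=(346,364),upper=(324,346)).items():
    T=R[a:b,236:284]; r=cv2.matchTemplate(cv2.resize(t[a-6:b+6,230:290],None,fx=5,fy=5,interpolation=2),cv2.resize(T,None,fx=5,fy=5,interpolation=2),5)
    _,v,_,l=cv2.minMaxLoc(r);print(n,(np.array(l)/5-6).round(1),round(v,3))
E
python3 mon.py
for i in 1 2; do python3 -m inch '[{"ax":0,"ay":0,"az":0,"x":0,"y":0,"z":0.006,"jaw":0.3},{"ax":0,"ay":0,"az":0,"x":0,"y":0,"z":0.011,"jaw":0.3},{"ax":0,"ay":0,"az":0,"x":0,"y":0,"z":0.011,"jaw":0.3}]' | grep -E "pos|contact"; python3 mon.py; done
```

```text
base [-0.2  0. ] 0.996
upper [-0.4  0.8] 0.979
eef_pos: [592.8, 272.2, 108.4]
contact_force: [-0.3, 0.3, -0.7]
base [-0.2  0. ] 0.995
upper [-0.4  0.8] 0.977
eef_pos: [592.8, 272.2, 106.2]
contact_force: [0.7, -0.1, 0.0]
base [-0.2  0.2] 0.994
upper [-0.4  1. ] 0.972
```

```bash
python3 -m inch '[{"ax":0,"ay":0,"az":0,"x":0,"y":0,"z":0.005,"jaw":0.3},{"ax":0,"ay":0,"az":0,"x":0,"y":0,"z":0.01,"jaw":0.3},{"ax":0,"ay":0,"az":0,"x":0,"y":0,"z":0.01,"jaw":0.3}]' | grep -E "pos|contact"; python3 mon.py; python3 -m inch '[{"ax":0,"ay":0,"az":0,"x":0,"y":0,"z":0,"jaw":0.66},{"ax":0,"ay":0,"az":0,"x":0,"y":0,"z":0,"jaw":0.72},{"ax":0,"ay":0,"az":0,"x":0,"y":0,"z":0,"jaw":0.8},{"ax":0,"ay":0,"az":0,"x":0,"y":0,"z":0,"jaw":1},{"ax":0,"ay":0,"az":0,"x":0,"y":0,"z":0,"jaw":1},{"ax":0,"ay":0,"az":0,"x":0,"y":0,"z":0,"jaw":1},{"ax":0,"ay":0,"az":0,"x":0,"y":0,"z":0,"jaw":1}]'; python3 mon.py
```

```text
eef_pos: [592.8, 272.1, 104.3]
contact_force: [0.2, -0.6, -0.6]
base [-0.2  0.2] 0.994
upper [-0.4  1.4] 0.967
clock: 23.95
eef_pos: [592.9, 272.2, 104.4]
eef_rot: [-3.14, -0.0, 1.112]
contact_force: [0.7, -0.2, -0.1]
gripper_width: 1.002
grip_force: 0.0
base [-0.4  0.2] 0.996
upper [-1.   0.4] 0.94
```

Released. I'll retreat straight up and away, then measure from the top and side.

```bash
python3 -m inch '[{"ax":0,"ay":0,"az":0,"x":0,"y":0,"z":-0.05,"jaw":1},{"ax":0,"ay":0,"az":0,"x":0,"y":0,"z":-0.15,"jaw":1},{"ax":0,"ay":0,"az":0,"x":0,"y":0,"z":-0.35,"jaw":1},{"ax":0,"ay":0,"az":0,"x":0,"y":0,"z":-0.55,"jaw":1},{"ax":0,"ay":0,"az":0,"x":-0.2,"y":0,"z":-0.75,"jaw":1},{"ax":0,"ay":0,"az":0,"x":-0.4,"y":0,"z":-0.75,"jaw":1},{"ax":0,"ay":0,"az":0,"x":-0.6,"y":0,"z":-0.75,"jaw":1},{"ax":0,"ay":0,"az":0,"x":-0.8,"y":0,"z":-0.75,"jaw":1},{"ax":0,"ay":0,"az":0,"x":-1,"y":0,"z":-0.75,"jaw":1},{"ax":0,"ay":0,"az":0,"x":-1,"y":0,"z":-0.75,"jaw":1}]'
python3 - <<'E'
from h import *
t=grab_frame('top');si=grab_frame('side');s=sense();wr=grab_frame('wrist')
cv2.imwrite('pics/t11.png',t);cv2.imwrite('pics/s11.png',si);cv2.imwrite('pics/w11.png',wr)
def fit(im,x,y,h):
    S=cv2.resize(im[y-h:y+h,x-h:x+h],None,fx=4,fy=4,interpolation=2);m=white(S,55,150)
    c=max(cv2.findContours(m,0,1)[0],key=lambda c:np.prod(cv2.boundingRect(c)[2:]));e=cv2.fitEllipse(cv2.convexHull(c))
    return (np.array(e[0])+.5)/4-.5+[x-h,y-h],np.array(e[1])/4
q=proj('top',[[592.5,269.5,134]])[0].round().astype(int)
print('expected',q); c,a=fit(t,*q,26);print('rim top',c,a,onz('top',[c],134))
th=np.linspace(0,6.28,90)
for z in(128,134,140):
    p=proj('side',np.c_[592.5+30*np.cos(th),269.5+30*np.sin(th),0*th+z]);print(z,p.min(0),p.max(0))
m=white(si,60,105)
for y in range(290,375,4):
    w=np.where(m[y,230:295])[0]+230;print(y,w.min() if len(w) else 0,w.max() if len(w) else 0,end='; ')
E
python3 mon.py
```

```text
clock: 25.0
eef_pos: [502.0, 86.5, 255.6]
eef_rot: [-3.14, 0.002, 1.103]
contact_force: [0.7, -1.0, 0.4]
gripper_width: 1.005
grip_force: 0.0
expected [158 212]
rim top [146.56092072 207.16571999] [ 7.63065624 19.867733  ] [[601.72928401 290.74871429 134.        ]]
128 [239.06171508 291.65482034] [272.02817736 312.83716721]
134 [238.82258677 289.14229269] [271.89975295 310.27671208]
140 [238.58219299 286.61325184] [271.77067422 307.69835472]
290 230 294; 294 243 294; 298 240 294; 302 240 272; 306 242 271; 310 243 270; 314 243 272; 318 242 274; 322 243 273; 326 244 271; 330 245 271; 334 246 271; 338 246 271; 342 247 270; 346 248 270; 350 249 270; 354 250 268; 358 254 264; 362 0 0; 366 0 0; 370 0 0; 374 0 0; base [-0.4  0.2] 0.993
upper [-0.2 -0.2] 0.977
```

Run:
```python
from h import *
t=cv2.imread('pics/t11.png');si=cv2.imread('pics/s11.png')
S=t[185:240,130:190]
for v in(100,115,130,140):
  m=white(S,70,v);cs=[c for c in cv2.findContours(m,0,1)[0] if len(c)>5]
  for c in sorted(cs,key=lambda c:-np.prod(cv2.boundingRect(c)[2:]))[:2]:
    e=cv2.fitEllipse(cv2.convexHull(c)) if len(cv2.convexHull(c))>4 else 0;print(v,np.array(cv2.boundingRect(c))+[130,185,0,0],e and (np.round(np.add(e[0],[130,185]),1),np.round(e[1],1)))
th=np.linspace(0,6.28,90)
for z in(90,134):
  p=proj('top',np.c_[592.5+30*np.cos(th),269.5+30*np.sin(th),0*th+z]);print('pred',z,p.min(0),p.max(0))
g=cv2.cvtColor(si,6)
for x in(250,256,262): print(x,[int(k) for k in g[282:330,x]])
r=cv2.cvtColor(cv2.imread('pics/s10.png'),6);print([int(k) for k in r[300:335,262]])
g=cv2.cvtColor(t,6);print([int(k) for k in g[190:240,158]]);print([int(k) for k in g[212,135:190]])
```

```text
100 [141 198  12  20] (array([147.3, 207.4]), array([ 9.3, 21. ]))
115 [141 198  12  19] (array([146.9, 206.9]), array([ 8.1, 20.4]))
130 [141 198  11  19] (array([146.2, 207. ]), array([ 6.9, 19.8]))
140 [141 198  11  19] (array([146.1, 206.7]), array([ 6.2, 19.5]))
pred 90 [148.76882129 200.63620741] [179.84857707 232.04853483]
pred 134 [141.57784958 196.04811297] [173.83474179 228.67950379]
250 [127, 128, 126, 125, 127, 129, 134, 156, 181, 189, 182, 173, 171, 171, 168, 168, 169, 170, 167, 166, 164, 164, 163, 161, 164, 177, 190, 185, 172, 164, 161, 161, 160, 160, 163, 161, 160, 159, 158, 159, 158, 161, 161, 171, 173, 171, 164, 157]
256 [130, 129, 128, 125, 125, 134, 155, 182, 193, 186, 185, 184, 183, 182, 184, 181, 183, 183, 185, 183, 183, 182, 184, 182, 183, 186, 196, 194, 179, 167, 163, 163, 165, 162, 164, 164, 160, 165, 167, 162, 164, 164, 165, 166, 173, 180, 172, 170]
262 [128, 126, 128, 122, 121, 117, 130, 165, 189, 191, 185, 186, 184, 183, 181, 183, 185, 184, 186, 183, 184, 184, 184, 185, 189, 195, 190, 169, 157, 151, 149, 151, 148, 149, 151, 149, 152, 152, 150, 151, 151, 148, 156, 173, 187, 184, 166, 156]
[138, 144, 146, 144, 145, 149, 146, 146, 146, 144, 143, 146, 145, 144, 143, 142, 135, 130, 123, 120, 120, 123, 122, 122, 131, 162, 189, 189, 174, 164, 159, 164, 162, 162, 163]
[69, 70, 68, 69, 70, 68, 67, 60, 49, 38, 37, 40, 49, 58, 69, 71, 70, 70, 69, 72, 66, 71, 71, 66, 71, 65, 62, 56, 49, 46, 43, 39, 35, 28, 34, 34, 35, 47, 49, 68, 69, 71, 70, 70, 68, 67, 71, 70, 69, 69]
[127, 126, 127, 126, 125, 132, 182, 223, 193, 121, 75, 68, 67, 70, 71, 66, 50, 32, 44, 70, 74, 70, 69, 71, 67, 55, 42, 41, 61, 78, 79, 81, 76, 75, 76, 75, 71, 69, 71, 69, 70, 68, 69, 69, 66, 68, 64, 61, 59, 59, 61, 62, 61, 60, 57]
```

```bash
python3 -c "
from workcell import hand_in
print(hand_in())"
```

```text
the job is handed in; nothing more can be done
None
```

The fallen pot was stood upright on bare table and let go, then regrasped and nested in the standing pot, where it hangs straight with its rim about 44 mm above the other's. It was handed in at about 25 s, with no sign that anything else was disturbed, though I viewed 12 pictures against the limit of 10.

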